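Roll a test vial up the loading track and latch it in the reader

ROBOT

A 7-joint arm with a two-finger parallel gripper is mounted at the origin on the work surface; the furniture and walls round the work are solid. World frame = base frame: x ahead of the robot, y to its left, z up, the work surface at z = 0. Lengths are in m, angles in rad, forces in N, time in s.
With the tool pointing down it reaches from about 0.35 to 0.9 m from the base axis. Payload 8.1 kg.
Tool frame: the origin (TCP) lies midway between the tips of the shut fingers; the grasp point (between the pads) lies 19 mm behind it; z points along the fingers, y is the line along which they close (so a half turn about z gives the same grasp; the last joint's range is limited). The gripper opens to 92 mm and grips with 3 to 60 N. Pads are 19 mm wide; open, the fingers measure 130 mm over their backs; the gripper's body (75 mm by 190 mm) begins 47 mm behind the grasp point.
Start: joints at [1.095, 0.434, 0.025, 1.573, -0.012, 1.134, -0.075], TCP at [0.228, -0.582, 0.227] pointing down, gripper open.
Joint ranges: [-2.62, 2.62], [-0.44, 2.09], [-1.27, 1.32], [0.08, 2.57], [-1.32, 4.46], [0.12, 2], [-2.74, 2.74]. Speed limits (rad/s): [2.22, 2.22, 3.01, 3.01, 3.14, 3.14, 3.14].

INTERFACE

Orientations are given as a rotation vector (axis times angle).
In Python, from cell import observe, get_image, camera_model, sign_off, recognise, silhouettes gives the robot as it stands.
- The arm moves only by the tool apply_moves, never from a script. Its argument "motion" is a list of rows, each an object of numbers: "x", "y", "z": the shift along the world's x, y, z in cm; "yaw": the turn about the world's z in degrees; "hand": the opening, from -1 (shut) to 1 (fully open), so that 0 is half open. In form: [{"x": .., "y": .., "z": .., "yaw": .., "hand": ..}, ...]. A call has 1 to 10 rows; each row is the pose to reach, as a shift and turn from the pose commanded when the call began; what a row does not reach only later rows make up. A row lasts 1/8 s, in which the tool goes at most 62.5 mm and 10.7 degrees, less where a joint would pass 70% of its speed; a pose out of reach is approached as far as the arm can. A call with a gripper value outside its range is refused whole. The fingers move at their own pace and stop on an object; "newtons" is the grip in N (left out, the last holds). Time passes only in rows, so rows that repeat a pose let the fingers close. It gives the time, the measured TCP pose, the force, the opening and the grip force at its end, in the units of the state.
- observe(): the state, without advancing time (a new reading comes with each control period).
- get_image(name): name is "scene" or "side" or "wrist"; returns the picture (400x640x3 uint8, blue, green, red); there is no depth.
- camera_model(name): a dict with "camera_matrix" (3x3 intrinsics, pixels), "T" (4x4, takes a point from camera to world coordinates). Camera axes: x right, y up, looking along -z (the intrinsics and any distortion apply to the point x, -y, -z); pixel columns grow to the right and rows downward; lengths in m; the calibration is good to about 2 mm. A picture is of the moment at which its call begins: read the wrist's pose just before it. camera_model takes no time and is no camera call; for the wrist camera it gives the pose at the moment of the call.
- sign_off(): hands the job in; it is judged then, once.
Trained networks look in the newest picture that a camera, given by its name, has taken for a name from the list of things; names that differ only in an ending like _2 or _b are one class to them, and where a whole thing is asked for, a point or a joint stands for the part that bears it (a point fixed in the world has none). Each returns a list of dicts, best first, with "p" (0 to 1); they miss things now and then, are a little off and sometimes report something else, mostly with a low value. They report only what shows in the picture. A call takes as long as a camera call. They do not tell look-alikes from the thing itself.
- recognise(query, camera): "rect" ([left, top, right, bottom] in pixels, round what is visible of it).
- silhouettes(query, camera): "mask" (400x640 bool, what is visible of it) and "rect" ([left, top, right, bottom] in pixels, round what is visible of it).
The state is a dict: "clock": time; "joints": joint angles; "dq": joint speeds; "joint_efforts": joint torques, N m; "position": TCP position; "ee_rot": TCP orientation; "force": force on the tool from outside, world axes, zero at the start; "ft_torque": the same for the moment, N m; "width": opening from 0.0 (shut) to 1.0 (fully open); "gripper_force": force on a finger pad.
Only numpy, scipy, OpenCV 4.12 (cv2) and the standard library are available. Lean on these libraries where they do the work, as an engineer would, in place of code of your own. Each camera call takes 0.05 s, during which the arm holds its last target. There are 200 camera calls.

TASK

Take the standing pusher by its handle and use it to roll the glass vial gently up the loading track, under the little flap of the reader and against the spring buffer, until the flap has dropped behind the vial and keeps it there. The glass must not be pressed hard or touched with the fingers, so feel for the buffer rather than ramming it. Then stand the pusher upright on the table again, clear of the track, and leave the things round about where they are.

Things in the scene. Friction and masses are not known exactly. Their poses are not given: they have to be found in the camera images.
- track: fixed aluminium track, 185 x 78 mm. Origin on the table below the vial's axis at its start; x along the track to the reader, y left, z up. It reaches from x = -35 to 150 mm. Running surface 20 mm above the table at x = 0, climbing 1.5 degrees (26 mm per m): a vial let go rolls back. Side rails 4 mm thick, inner faces at y = +-35 mm, stand 12 mm above the surface.
- start_pegs (a point): point on the track's running surface midway between two small pegs, 10 mm high, 7 mm wide, centred 27.5 mm to either side of it, that keep the vial from rolling off the low end. Between them (48 mm) the track is open, so that the pusher can come in from behind.
- axle_near (a point): point on the track's middle line, 74 mm from its origin, 56 mm above the table. Across the track stands a fixed white reader (two cheeks 72 mm long, 70 mm high, 100 mm apart over all; back wall). Its steel axle, 6 mm thick, 56 mm above the table, lies across the track here or up to 34 mm farther on: its true place is set by hand and NOT reported, so it must be felt or seen.
- axle_far (a point): farthest place of the axle, 108 mm from the track's origin. From the axle hang 2 linked tongues (the flap), 12 mm long, 10 mm wide, centred at y = +-24 mm. The vial lifts them with under 1 N; the push plate passes between them below the axle. They drop behind the vial when its axis is about 15 mm beyond the axle, and hold it; let go earlier, the vial comes back out.
- buffer (a joint): travel (m) of the reader's grey spring buffer plate along the track: 0 free, hard stop at 0.0095. It meets the vial when the vial's axis is 8 mm beyond the axle. Spring 1 N at first, 0.25 N per mm more, 3.4 N at the stop. The flap drops at about 0.0065; with the vial latched and let go it rests at about 0.0025, without a latched vial at 0.
- flap (a joint): angle (rad) of the flap of polished, slippery tongues: 0 hanging straight down, growing to 1.4 as the vial entering from the low end swings the tongues towards the buffer and up; a light spring and gravity close it. Near 0 with the vial behind it, it is latched. It cannot swing out to the low end.
- vial: amber glass vial with metal cap and paper label, 26 mm in diameter, 64 mm long, about 80 g. It lies across the track against the start pegs. Origin in the middle of its axis, y along its axis towards the cap; x and z turn as it rolls. More than 10 N from the pusher breaks it.
- pusher: pusher standing on the table, 150 g: steel foot 44 x 32 x 8 mm, upright grey handle above its middle (24 mm along x, 16 mm along y, top at 80 mm), and a low bar 14 mm wide, 8 mm high running forward to an upright slippery push plate 22 mm wide, 18 mm high. Origin at the underside below the handle's middle (z = 0 when standing); x towards the push plate, whose front face is at x = 77 mm.
- kidney_dish: steel kidney dish with instruments in it, 202 x 95 x 34 mm, bystander; origin under its middle
- gallipot: small steel bowl, 79 mm wide, 40 mm high, bystander; origin under its middle
- marker: marker pen with dark cap, 130 x 18 mm, bystander; origin under its middle
Mind the look-alikes: they are no part of the job. Of the things that look like the vial, the smaller one is meant.

How it is judged:
By the outcome, as a careful person would: the job done as asked, in the order asked, and still so for the second after the job is handed in, with the robot touching nothing.
It also fails if it takes over 64 s, if anything falls off the work surface, if the arm or the gripper's body presses on something with over 40 N, if the wrist force passes 120 N, or if a joint passes its speed limit or range.

## Working session

There is one attempt and no reset: what is moved stays moved. The work goes in short steps, Python scripts to look and compute and a tool call to move; the robot and the scene stay as the last step left them, time stands still between calls to the robot, and variables do not carry over. Pictures are saved under pics/ and viewed, at most 13 in all, crops included, and the job is handed in when it is done.

Besides the shell and the picture viewer there is one more tool, called after "Call:" by a JSON object that holds its "api" and its "payload". apply_moves: Moves the arm, as the interface text tells. Its arguments: {"type":"object","properties":{"motion":{"type":"array","items":{"type":"object","properties":{"x":{"type":"number"},"y":{"type":"number"},"z":{"type":"number"},"yaw":{"type":"number"},"hand":{"type":"number"}}}},"newtons":{"type":"number"}},"required":["motion"]}

```bash
mkdir -p pics; ls; python3 - <<'E'
from cell import *
import cv2,numpy as np
s=observe();print({k:np.round(v,3) for k,v in s.items()})
for c in ["scene","side"]:
    im=get_image(c);cv2.imwrite(f"pics/{c}0.png",im)
    m=camera_model(c);print(c,np.round(m["camera_matrix"],1).tolist(),np.round(m["T"],3).tolist(),[k for k in m])
    for q in ["vial","pusher","track","flap","buffer","kidney_dish","gallipot","marker"]:
        print(q,[(round(d["p"],2),np.round(d["rect"]).tolist()) for d in recognise(q,c)])
E
```

```text
pics
{'clock': np.float64(0.0), 'joints': array([ 1.095,  0.435,  0.025,  1.574, -0.012,  1.134, -0.075]), 'dq': array([-0.   , -0.   ,  0.   ,  0.   , -0.   , -0.001,  0.   ]), 'joint_efforts': array([-2.0000e-03, -6.6785e+01,  9.8400e-01, -3.1447e+01, -6.0000e-02,
        4.3000e-02,  0.0000e+00]), 'position': array([ 0.227, -0.582,  0.226]), 'ee_rot': array([-3.086e+00, -5.820e-01,  1.000e-03]), 'force': array([-0.919,  0.68 , -0.579]), 'ft_torque': array([-0.025,  0.007,  0.   ]), 'gripper_force': np.float64(0.0), 'width': np.float64(1.001)}
scene [[481.6, 0.0, 326.5], [0.0, 481.6, 196.7], [0.0, 0.0, 1.0]] [[-0.493, 0.596, -0.633, -0.21], [-0.87, -0.34, 0.357, 0.4], [-0.002, 0.727, 0.686, 0.826], [0.0, 0.0, 0.0, 1.0]] ['camera_matrix', 'T']
vial [(0.84, [347.0, 215.0, 383.0, 249.0]), (0.65, [286.0, 200.0, 317.0, 217.0]), (0.21, [170.0, 203.0, 241.0, 253.0])]
pusher [(0.63, [416.0, 169.0, 442.0, 209.0])]
track [(0.89, [274.0, 179.0, 322.0, 233.0])]
flap []
buffer [(0.57, [275.0, 175.0, 300.0, 182.0]), (0.38, [418.0, 202.0, 431.0, 241.0])]
kidney_dish [(0.96, [171.0, 206.0, 243.0, 256.0])]
gallipot [(0.82, [363.0, 121.0, 394.0, 148.0])]
marker [(0.83, [421.0, 203.0, 430.0, 244.0])]
side [[482.6, 0.0, 318.2], [0.0, 482.6, 204.4], [0.0, 0.0, 1.0]] [[0.675, -0.638, 0.37, 0.959], [0.737, 0.585, -0.337, -0.41], [-0.001, 0.5, 0.866, 1.117], [0.0, 0.0, 0.0, 1.0]] ['camera_matrix', 'T']
vial [(0.63, [267.0, 180.0, 295.0, 208.0]), (0.59, [324.0, 188.0, 349.0, 207.0])]
pusher [(0.83, [216.0, 234.0, 238.0, 280.0])]
track [(0.93, [318.0, 182.0, 386.0, 246.0])]
flap []
buffer [(0.45, [352.0, 216.0, 372.0, 234.0])]
kidney_dish [(0.59, [383.0, 138.0, 439.0, 193.0]), (0.29, [219.0, 198.0, 230.0, 244.0])]
gallipot [(0.93, [264.0, 307.0, 298.0, 342.0])]
marker [(0.5, [222.0, 196.0, 229.0, 244.0])]
```

```bash
python3 - <<'E'
import cv2
a=cv2.imread("pics/scene0.png")[100:270,150:470];b=cv2.imread("pics/side0.png")[130:350,190:450]
cv2.imwrite("pics/scene0c.png",cv2.resize(a,None,fx=2.5,fy=2.5,interpolation=cv2.INTER_CUBIC))
cv2.imwrite("pics/side0c.png",cv2.resize(b,None,fx=2.7,fy=2.7,interpolation=cv2.INTER_CUBIC))
E
```

```text
(no output)
```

View pics/scene0c.png

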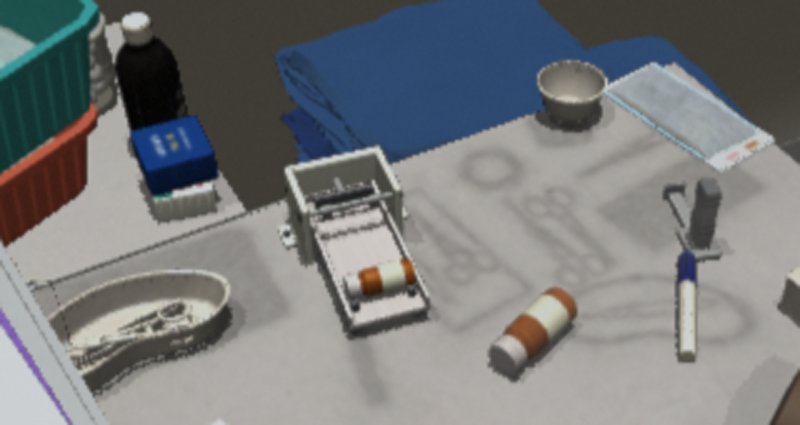

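View pics/side0c.png

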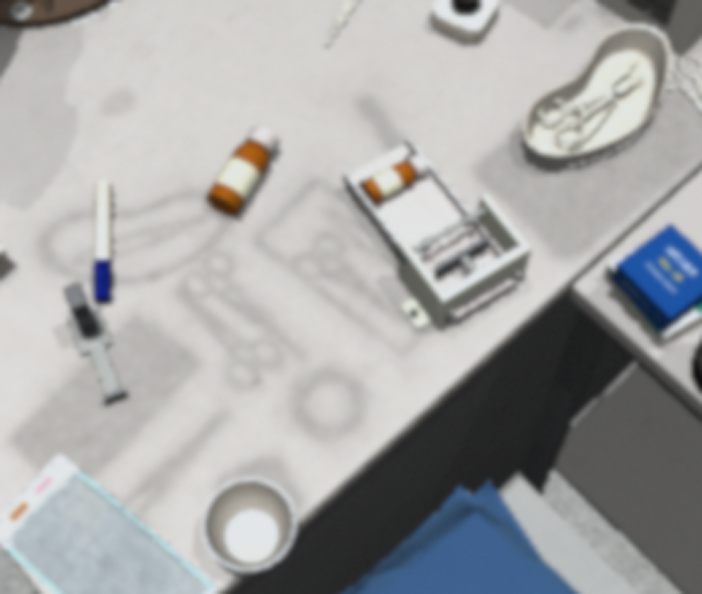

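The vial candidates are the one on the track, at scene (302,208) and side (336,197), and the one lying on the table, at scene (365,232) and side (281,194). The one on the track is smaller and lies across the track against the pegs, so it is the one meant. The pusher is at scene (429,189) with its plate pointing away from the marker.

```bash
cat > h.py <<'E'
from cell import *
import cv2,numpy as np
def ray(c,u,v,m=None):
    m=m or camera_model(c);K=m["camera_matrix"];T=m["T"]
    d=T[:3,:3]@np.array([(u-K[0,2])/K[0,0],-(v-K[1,2])/K[1,1],-1]);return T[:3,3],d
def atz(c,u,v,z,m=None):
    o,d=ray(c,u,v,m);return o+d*(z-o[2])/d[2]
def tri(obs):
    A=0;b=0
    for c,u,v in obs:
        o,d=ray(c,u,v);d=d/np.linalg.norm(d);P=np.eye(3)-np.outer(d,d);A=A+P;b=b+P@o
    return np.linalg.solve(A,b)
def proj(m,P):
    K=m["camera_matrix"];T=m["T"];p=(np.atleast_2d(P)-T[:3,3])@T[:3,:3]
    return np.c_[K[0,2]+K[0,0]*p[:,0]/-p[:,2],K[1,2]-K[1,1]*p[:,1]/-p[:,2]]
E
python3 - <<'E'
from h import *
S=lambda x,y:("scene",150+x/2.5,100+y/2.5)
D=lambda x,y:("side",190+x/2.7,130+y/2.7)
for n,a,b in [("handletop",(708,183),(77,293)),("plate",(675,187),(110,392)),("lowL",(346,322),(408,148)),("lowR",(428,307),(348,180)),("vial",(380,279),(389,180)),("cap",(352,285),(414,161)),("vbot",(410,271),(366,191)),("rdrL near",(305,200),(483,200)),("rdrR far",(377,152),(440,315)),("rdrLfar",(288,168),(527,248))]:
    print(n,np.round(tri([S(*a),D(*b)]),3))
m=camera_model("wrist");print(np.round(m["camera_matrix"],1).tolist(),np.round(m["T"],3).tolist())
E
```

```text
handletop [ 0.424 -0.247  0.081]
plate [ 0.491 -0.272  0.015]
lowL [0.486 0.106 0.016]
lowR [0.47  0.034 0.014]
vial [0.507 0.06  0.031]
cap [0.509 0.089 0.036]
vbot [0.501 0.033 0.034]
rdrL near [0.598 0.091 0.073]
rdrR far [ 0.65  -0.013  0.053]
rdrLfar [0.658 0.085 0.067]
[[308.9, 0.0, 320.6], [0.0, 308.9, 200.8], [0.0, 0.0, 1.0]] [[0.364, 0.9, 0.241, 0.292], [-0.931, 0.351, 0.095, -0.556], [0.0, -0.259, 0.966, 0.385], [0.0, 0.0, 0.0, 1.0]]
```

Call:
{"api": "apply_moves", "payload": {"motion": [{"x": 4, "y": 8, "z": 0, "yaw": -10}, {"x": 8, "y": 14, "z": 0, "yaw": -20}, {"x": 11, "y": 20, "z": 0, "yaw": -30}, {"x": 13, "y": 26, "z": 0, "yaw": -40}, {"x": 15, "y": 32, "z": 0, "yaw": -41}, {"x": 15, "y": 34, "z": 0, "yaw": -41}, {"x": 15, "y": 34, "z": 0, "yaw": -41}]}}

```text
schema error: expected keys x, y, z, yaw, hand
```

```bash
python3 - <<'E'
from h import *
s=observe();print(s["clock"],s["position"],s["ee_rot"])
m=camera_model("wrist");print(np.round(m["T"],4).tolist())
im=get_image("wrist");cv2.imwrite("pics/w1.png",im)
np.save("w1.npy",m["T"])
for q in ["pusher"]:
    r=recognise(q,"wrist")
    print([(d["p"],d["rect"]) for d in r])
print(proj(m,[[.424,-.247,.08],[.491,-.272,.018]]))
E
```

```text
0.9 [ 0.22767037 -0.58207766  0.22675809] [3.08713219e+00 5.82145647e-01 9.23951559e-05]
[[0.3638, 0.8997, 0.241, 0.2923], [-0.9315, 0.3513, 0.0947, -0.5556], [0.0005, -0.259, 0.9659, 0.3849], [0.0, 0.0, 0.0, 1.0]]
[]
[[   3.51641337 -203.85865868]
 [ 108.42493525 -211.78833612]]
```

View pics/w1.png

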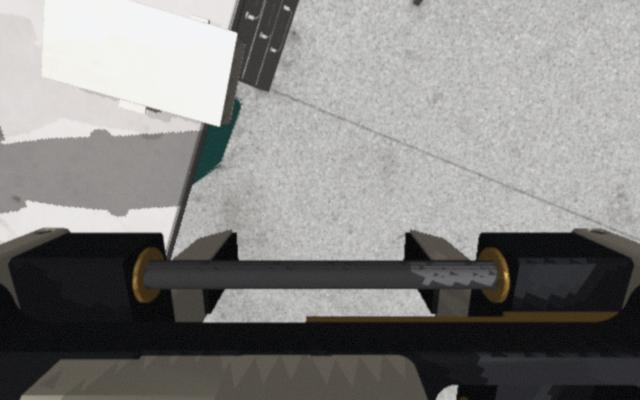

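The call was refused because rows need the "hand" key, so the arm did not move. In the picture, the fingers fill the lower half (rows > 230), so I will stand back from what I want to see.

Call:
{"api": "apply_moves", "payload": {"motion": [{"x": 3, "y": 7, "z": 2, "yaw": -10, "hand": 1}, {"x": 6, "y": 14, "z": 3, "yaw": -20, "hand": 1}, {"x": 9, "y": 20, "z": 3, "yaw": -30, "hand": 1}, {"x": 12, "y": 26, "z": 3, "yaw": -40, "hand": 1}, {"x": 13, "y": 32, "z": 3, "yaw": -41, "hand": 1}, {"x": 13, "y": 36, "z": 3, "yaw": -41, "hand": 1}, {"x": 13, "y": 36, "z": 3, "yaw": -41, "hand": 1}, {"x": 13, "y": 36, "z": 3, "yaw": -41, "hand": 1}]}}

```text
clock: 2.0
position: [0.358, -0.2207, 0.2571]
ee_rot: [3.096, -0.531, 0.001]
force: [0.1, -1.1, -0.0]
width: 1.003
gripper_force: 0.0
```

```bash
python3 - <<'E'
from h import *
s=observe();print(s["clock"],s["position"],s["ee_rot"],abs(s["dq"]).max())
m=camera_model("wrist");print(np.round(m["T"],4).tolist())
im=get_image("wrist");cv2.imwrite("pics/w1.png",im)
np.save("w1.npy",m["T"])
for q in ["pusher","vial","track"]:
    r=recognise(q,"wrist")
    print(q,[(d["p"],d["rect"]) for d in r])
print(proj(m,[[.424,-.247,.08],[.491,-.272,.018]]))
E
```

```text
2.0 [ 0.35803143 -0.22066288  0.2570807 ] [ 3.09636491e+00 -5.30555880e-01  1.10856986e-03] 0.04673518081492144
[[-0.3332, 0.9109, 0.2433, 0.4235], [-0.9429, -0.3221, -0.0851, -0.2424], [0.0009, -0.2578, 0.9662, 0.4152], [0.0, 0.0, 0.0, 1.0]]
pusher [(0.87, [313.6, 47.0, 335.4, 134.9])]
vial [(0.81, [25.1, 120.2, 86.9, 152.3]), (0.76, [146.4, 164.3, 213.4, 223.6])]
track [(0.97, [3.4, 12.5, 111.4, 169.0])]
[[324.30899233 116.29967998]
 [324.89920101  53.86891927]]
```

View pics/w1.png

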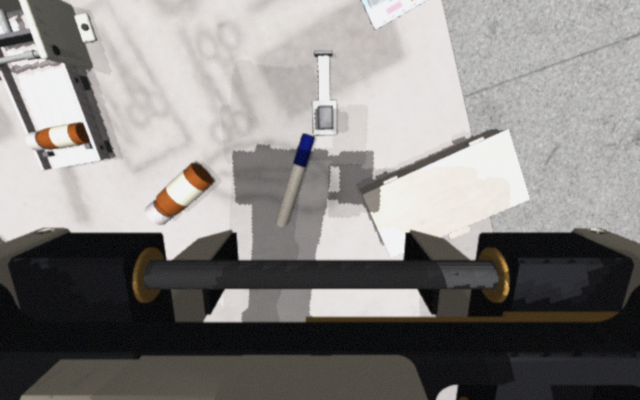

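The wrist view shows the pusher handle at (324,117) and its plate at (323,53). The small vial is on the track at (58,137) and the bigger look-alike on the table at (180,193). A white box stands at (445,195), so I need its height to keep the gripper body clear of it. I'll also zoom on the track.

```bash
python3 - <<'E'
from h import *
m2=camera_model("wrist");m1=dict(m2);m1["T"]=np.array([[0.3638,0.8997,0.241,0.2923],[-0.9315,0.3513,0.0947,-0.5556],[0.0005,-0.259,0.9659,0.3849],[0,0,0,1]])
def tri2(L):
    A=0;b=0
    for m,u,v in L:
        o,d=ray(0,u,v,m);d=d/np.linalg.norm(d);P=np.eye(3)-np.outer(d,d);A=A+P;b=b+P@o
    return np.linalg.solve(A,b)
print(tri2([(m2,505,130),(m1,238,33)]),tri2([(m2,528,200),(m1,222,125)]))
for z in (.03,.06,.1): print(z,[np.round(atz(0,u,v,z,m2)[:2],3) for u,v in [(360,189),(505,130),(528,200),(388,257)]])
im=get_image("wrist")
a=im[30:145,290:350];b=im[0:180,0:130]
cv2.imwrite("pics/w1c.png",np.hstack([cv2.resize(a,(313,600),interpolation=3),cv2.resize(b,(433,600),interpolation=3)]))
E
```

```text
[ 0.3375144  -0.44740878  0.04015002] [ 0.24402975 -0.45780756  0.04057233]
0.03 [array([ 0.323, -0.264]), array([ 0.334, -0.452]), array([ 0.236, -0.463]), array([ 0.22, -0.27])]
0.06 [array([ 0.331, -0.262]), array([ 0.341, -0.436]), array([ 0.251, -0.446]), array([ 0.236, -0.268])]
0.1 [array([ 0.341, -0.26 ]), array([ 0.35 , -0.415]), array([ 0.27 , -0.424]), array([ 0.257, -0.266])]
```

View pics/w1c.png

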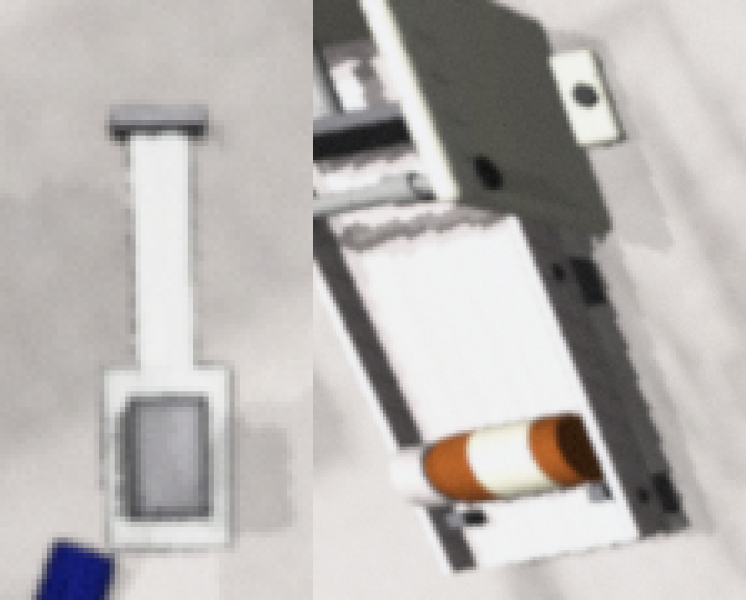

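Left: the pusher, seen straight from above; its handle and plate are clear, and the marker cap sits just behind the foot. Right: the small vial lies against the pegs, and the axle shows as a light rod at crop (370,190). The box is only 40 mm high, so it is harmless. I'll fly over the track for accurate measurements before grasping.

Call:
{"api": "apply_moves", "payload": {"motion": [{"x": 1, "y": 6, "z": 0, "yaw": 4, "hand": 1}, {"x": 3, "y": 12, "z": 0, "yaw": 9, "hand": 1}, {"x": 5, "y": 18, "z": 0, "yaw": 9, "hand": 1}, {"x": 6, "y": 24, "z": 0, "yaw": 9, "hand": 1}, {"x": 7, "y": 28, "z": 0, "yaw": 9, "hand": 1}, {"x": 7, "y": 28, "z": 0, "yaw": 9, "hand": 1}, {"x": 7, "y": 28, "z": 0, "yaw": 9, "hand": 1}, {"x": 7, "y": 28, "z": 0, "yaw": 9, "hand": 1}]}}

```text
clock: 3.25
position: [0.4276, 0.0562, 0.2566]
ee_rot: [3.127, -0.296, -0.001]
force: [-0.9, 0.1, 0.9]
width: 0.997
gripper_force: 0.0
```

```bash
python3 - <<'E'
from h import *
m=camera_model("wrist");print(observe()["clock"],np.round(m["T"],4).tolist());np.save("w2.npy",m["T"])
im=get_image("wrist");cv2.imwrite("pics/w2.png",im)
for q in ["vial","track","flap","buffer"]:
    print(q,[(round(d["p"],2),d["rect"]) for d in recognise(q,"wrist")])
cv2.imwrite("pics/w2c.png",cv2.resize(im[0:230,220:420],(696,800)[::1] if 0 else (520,598),interpolation=3))
E
```

```text
3.25 [[-0.1878, 0.9487, 0.2545, 0.4959], [-0.9822, -0.1818, -0.0473, 0.0446], [0.0014, -0.2589, 0.9659, 0.4147], [0.0, 0.0, 0.0, 1.0]]
vial [(0.6, [274.6, 98.1, 328.0, 123.1]), (0.6, [361.6, 157.1, 431.8, 210.5]), (0.53, [264.7, 2.9, 337.6, 141.4])]
track [(0.97, [260.5, 2.7, 334.1, 140.9]), (0.72, [474.5, 143.1, 540.4, 234.8])]
flap [(0.7, [271.7, 18.5, 322.4, 29.0])]
buffer [(0.69, [267.9, 0.0, 328.0, 11.4])]
```

View pics/w2c.png

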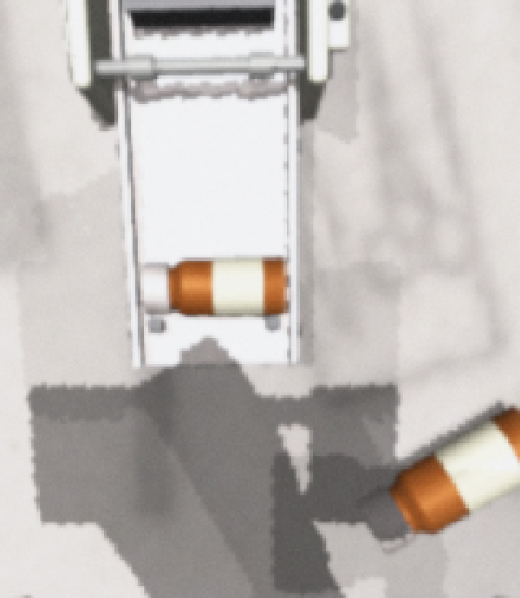

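Over the track: the small vial is at crop (215,287) against the pegs at (157,326) and (273,323). The axle runs from (97,68) to (305,64), with the dark buffer beyond it at (200,18).

```bash
python3 - <<'E'
from h import *
m=camera_model("wrist")
m2=dict(m);m2["T"]=np.load("w2.npy");m1=dict(m);m1["T"]=np.load("w1.npy")
w2=lambda x,y,z:atz(0,220+x/2.6,y/2.6,z,m2)[:2]
A=lambda x,y,z:atz(0,290+x/5.217,30+y/5.217,z,m1)[:2]
B=lambda x,y,z:atz(0,(x-313)/3.333,y/3.333,z,m1)[:2]
def seg(n,p,q):
    d=p-q;print(n,np.round(p,4),np.round(q,4),"mid",np.round((p+q)/2,4),"len",round(np.hypot(*d),4),"xdir deg",round(np.degrees(np.arctan2(-d[0],d[1])),2))
seg("axle",w2(97,68,.056),w2(305,64,.056))
seg("pegs",w2(157,326,.0295),w2(273,323,.0295))
seg("vial",w2(143,287,.034),w2(288,287,.034))
seg("lowend out",w2(135,366,.02),w2(300,362,.02))
seg("lowend w1",B(450,571,.02),B(635,538,.02))
seg("vial w1",B(393,472,.034),B(590,445,.034))
h=A(168,458,.08);f=A(169,457,.008);p=A(159,113,.018)
print("handle",h,"foot",f,"plate",p)
# fit pusher: corners foot
for n,q in [("platefront edge",(159,105))]: print(n,A(*q,.018))
c=[A(x,y,.008) for x,y in [(106,368),(232,368),(230,545),(107,547)]];print(np.round(c,4).tolist(),np.mean(c,0))
d=p-h;print("yaw",np.degrees(np.arctan2(d[1],d[0])),np.hypot(*d))
s=observe();R=cv2.Rodrigues(s["ee_rot"])[0];print(s["position"],np.degrees(np.arctan2(R[1,0],R[0,0])))
E
```

```text
axle [0.5991 0.0916] [0.5849 0.0094] mid [0.592  0.0505] len 0.0835 xdir deg -9.81
pegs [0.4964 0.0936] [0.4876 0.0403] mid [0.492  0.0669] len 0.0541 xdir deg -9.39
vial [0.5144 0.0955] [0.502  0.0307] mid [0.5082 0.0631] len 0.066 xdir deg -10.82
lowend out [0.4801 0.1094] [0.467  0.0307] mid [0.4735 0.07  ] len 0.0798 xdir deg -9.47
lowend w1 [0.4812 0.1193] [0.4686 0.0453] mid [0.4749 0.0823] len 0.0751 xdir deg -9.66
vial w1 [0.5176 0.1059] [0.5021 0.0333] mid [0.5098 0.0696] len 0.0742 xdir deg -12.02
handle [ 0.42331357 -0.24442093] foot [ 0.42342515 -0.24516768] plate [ 0.49499437 -0.26787312]
platefront edge [ 0.49655545 -0.26842493]
[[0.448, -0.2377], [0.4379, -0.2663], [0.3986, -0.2524], [0.4083, -0.2236]] [ 0.42317406 -0.24501307]
yaw -18.116818609023355 0.0754197682967264
[0.42760972 0.05734481 0.25679916] -10.709573439177438
```

Track origin is about (0.508, 0.064) at yaw -9.6°, with the axle about 85 mm along it. The pusher handle is at (0.4233, -0.2447), yaw about -19°. Next I go above it, descend and grasp.

Call:
{"api": "apply_moves", "payload": {"motion": [{"x": -0.2, "y": -6, "z": 0, "yaw": -8, "hand": 1}, {"x": -0.4, "y": -12, "z": 0, "yaw": -8, "hand": 1}, {"x": -0.4, "y": -18, "z": 0, "yaw": -8, "hand": 1}, {"x": -0.4, "y": -24, "z": 0, "yaw": -8, "hand": 1}, {"x": -0.4, "y": -28, "z": 0, "yaw": -8, "hand": 0.2}, {"x": -0.4, "y": -30.2, "z": -4, "yaw": -8, "hand": 0.2}, {"x": -0.4, "y": -30.2, "z": -10, "yaw": -8, "hand": 0.2}, {"x": -0.4, "y": -30.2, "z": -12, "yaw": -8, "hand": 0.2}, {"x": -0.4, "y": -30.2, "z": -12, "yaw": -8, "hand": 0.2}]}}

```text
clock: 4.62
position: [0.4224, -0.2438, 0.1354]
ee_rot: [-3.099, 0.509, 0.005]
force: [0.0, 0.0, 0.7]
width: 0.6
gripper_force: 0.0
```

Call:
{"api": "apply_moves", "payload": {"motion": [{"x": 0, "y": 0, "z": -3, "yaw": 0, "hand": 0.2}, {"x": 0, "y": 0, "z": -6, "yaw": 0, "hand": 0.2}, {"x": 0, "y": 0, "z": -8.5, "yaw": 0, "hand": 0.2}, {"x": 0, "y": 0, "z": -9.5, "yaw": 0, "hand": 0.2}, {"x": 0, "y": 0, "z": -9.5, "yaw": 0, "hand": 0.2}, {"x": 0, "y": 0, "z": -9.5, "yaw": 0, "hand": 0.2}]}}

```text
clock: 5.38
position: [0.4245, -0.2445, 0.0429]
ee_rot: [3.099, -0.509, 0.003]
force: [-0.1, -0.4, 0.8]
width: 0.602
gripper_force: 0.0
```

Call:
{"api": "apply_moves", "payload": {"motion": [{"x": 0, "y": 0, "z": 0, "yaw": 0, "hand": -1}, {"x": 0, "y": 0, "z": 0, "yaw": 0, "hand": -1}, {"x": 0, "y": 0, "z": 0, "yaw": 0, "hand": -1}, {"x": 0, "y": 0, "z": 0, "yaw": 0, "hand": -1}, {"x": 0, "y": 0, "z": 0, "yaw": 0, "hand": -1}, {"x": 0, "y": 0, "z": 0, "yaw": 0, "hand": -1}], "newtons": 30}}

```text
clock: 6.12
position: [0.4236, -0.2442, 0.0418]
ee_rot: [3.1, -0.509, -0.0]
force: [-0.8, -1.1, 1.2]
width: 0.174
gripper_force: 30.0
```

```bash
python3 - <<'E'
from h import *
s=observe();R=cv2.Rodrigues(s["ee_rot"])[0];print(s["clock"],s["position"],np.degrees(np.arctan2(R[1,0],R[0,0])),s["width"],s["gripper_force"],s["force"])
E
```

```text
6.125 [ 0.4235932  -0.24423265  0.04176706] -18.65321489119271 0.17427521529907733 29.97439831495285 [-0.79087021 -1.05776224  1.23587964]
```

Call:
{"api": "apply_moves", "payload": {"motion": [{"x": 0, "y": 0, "z": 4, "yaw": 0, "hand": -1}, {"x": 0, "y": 0, "z": 8, "yaw": 0, "hand": -1}, {"x": -0.2, "y": 4, "z": 11, "yaw": 2, "hand": -1}, {"x": -0.5, "y": 9, "z": 11, "yaw": 5, "hand": -1}, {"x": -0.8, "y": 15, "z": 11, "yaw": 9, "hand": -1}, {"x": -1.2, "y": 21, "z": 11, "yaw": 9, "hand": -1}, {"x": -1.6, "y": 27, "z": 11, "yaw": 9, "hand": -1}, {"x": -1.9, "y": 31, "z": 11, "yaw": 9, "hand": -1}, {"x": -1.9, "y": 32.6, "z": 11, "yaw": 9, "hand": -1}, {"x": -1.9, "y": 32.6, "z": 11, "yaw": 9, "hand": -1}]}}

```text
clock: 7.38
position: [0.4043, 0.0831, 0.1516]
ee_rot: [-3.131, 0.259, 0.001]
force: [0.0, -0.2, -1.6]
width: 0.173
gripper_force: 30.0
```

```bash
python3 - <<'E'
from h import *
s=observe();R=cv2.Rodrigues(s["ee_rot"])[0];print(s["clock"],s["position"],np.degrees(np.arctan2(R[1,0],R[0,0])),s["width"],s["gripper_force"],s["force"],s["ft_torque"])
m=camera_model("wrist");im=get_image("wrist");cv2.imwrite("pics/w3.png",im)
cv2.imwrite("pics/w3c.png",cv2.resize(im[60:280,210:430],(600,600),interpolation=3))
P=lambda d,l,z:[s["position"][0]+d*.986+l*.1668,s["position"][1]-d*.1668+l*.986,z]
zb=s["position"][2]-.0418
print(zb,(proj(m,[P(.077,0,zb+.018),P(.077,.011,zb+.018),P(.077,-.011,zb+.018)])-[210,60])*600/220)
for q in ["vial","track","flap"]:
    print(q,[(round(d["p"],2),d["rect"]) for d in recognise(q,"wrist")])
E
```

```text
7.375 [0.40427445 0.08307221 0.15161183] -9.476368560027286 0.17266738224363143 29.974132776260376 [ 0.00171412 -0.24062688 -1.63922297] [-0.01493014  0.02866733 -0.00283662]
0.1098118309739955 [[307.93364298 119.39963981]
 [254.57260472 119.29567033]
 [361.2875195  119.50359535]]
vial [(0.91, [283.4, 56.6, 364.0, 88.9]), (0.66, [398.2, 142.4, 499.5, 217.8]), (0.25, [540.2, 130.1, 640.0, 250.5])]
track [(0.66, [274.7, 5.2, 371.9, 115.7])]
flap []
```

View pics/w3c.png

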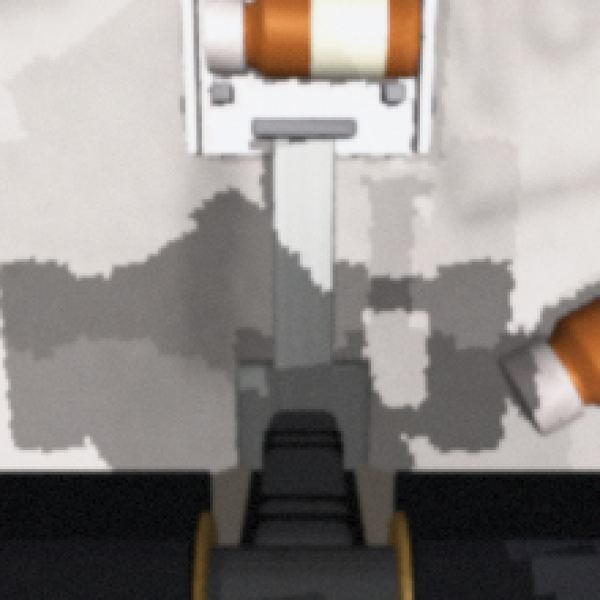

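The pusher hangs straight, with its plate at crop (304,128) and the pegs at (222,92) and (393,92). It is about 1.5 mm too far left, so I correct that and descend behind the vial.

Call:
{"api": "apply_moves", "payload": {"motion": [{"x": 0, "y": -0.15, "z": -3, "yaw": 0, "hand": -1}, {"x": 0, "y": -0.15, "z": -6, "yaw": 0, "hand": -1}, {"x": 0, "y": -0.15, "z": -8, "yaw": 0, "hand": -1}, {"x": 0, "y": -0.15, "z": -8.4, "yaw": 0, "hand": -1}, {"x": 0, "y": -0.15, "z": -8.4, "yaw": 0, "hand": -1}, {"x": 0, "y": -0.15, "z": -8.4, "yaw": 0, "hand": -1}, {"x": 0, "y": -0.15, "z": -8.4, "yaw": 0, "hand": -1}]}}

```text
clock: 8.45
position: [0.4051, 0.0805, 0.0684]
ee_rot: [-3.13, 0.264, -0.002]
force: [0.6, -0.3, -1.3]
width: 0.171
gripper_force: 30.0
```

```bash
cat > st.py <<'E'
from h import *
P=[];F=[]
for i in range(1):
    s=observe();R=cv2.Rodrigues(s["ee_rot"])[0]
p=s["position"];d=p[:2]-[.508,.0642];u=np.array([.986,-.1668])
print(s["clock"],np.round(p,4),"yaw",round(np.degrees(np.arctan2(R[1,0],R[0,0])),2),"handle along",round(1e3*d@u,1),"lat",round(1e3*(d@[.1668,.986]),1),"Fpush",round(s["force"][:2]@u,2),np.round(s["force"],2),np.round(s["ft_torque"],3))
E
python3 st.py
```

```text
8.45 [0.4051 0.0805 0.0684] yaw -9.65 handle along -104.2 lat -1.1 Fpush 0.61 [ 0.57 -0.28 -1.34] [ 0.057  0.058 -0.003]
```

Call:
{"api": "apply_moves", "payload": {"motion": [{"x": 0.39, "y": -0.07, "z": 0, "yaw": 0, "hand": -1}, {"x": 0.79, "y": -0.13, "z": 0, "yaw": 0, "hand": -1}, {"x": 1.08, "y": -0.18, "z": 0, "yaw": 0, "hand": -1}, {"x": 1.28, "y": -0.22, "z": 0, "yaw": 0, "hand": -1}, {"x": 1.48, "y": -0.25, "z": 0, "yaw": 0, "hand": -1}, {"x": 1.77, "y": -0.3, "z": 0, "yaw": 0, "hand": -1}, {"x": 2.07, "y": -0.35, "z": 0, "yaw": 0, "hand": -1}, {"x": 2.37, "y": -0.4, "z": 0, "yaw": 0, "hand": -1}, {"x": 2.66, "y": -0.45, "z": 0, "yaw": 0, "hand": -1}, {"x": 2.96, "y": -0.5, "z": 0, "yaw": 0, "hand": -1}]}}

```text
clock: 9.7
position: [0.4344, 0.0754, 0.0677]
ee_rot: [3.13, -0.264, -0.0]
force: [-0.2, 0.1, -1.5]
width: 0.173
gripper_force: 30.0
```

Call:
{"api": "apply_moves", "payload": {"motion": [{"x": 0.35, "y": -0.06, "z": 0, "yaw": 0, "hand": -1}, {"x": 0.69, "y": -0.12, "z": 0, "yaw": 0, "hand": -1}, {"x": 1.04, "y": -0.18, "z": 0, "yaw": 0, "hand": -1}, {"x": 1.38, "y": -0.23, "z": 0, "yaw": 0, "hand": -1}, {"x": 1.73, "y": -0.29, "z": 0, "yaw": 0, "hand": -1}, {"x": 2.07, "y": -0.35, "z": 0, "yaw": 0, "hand": -1}, {"x": 2.42, "y": -0.41, "z": 0, "yaw": 0, "hand": -1}, {"x": 2.76, "y": -0.47, "z": 0, "yaw": 0, "hand": -1}, {"x": 3.11, "y": -0.53, "z": 0, "yaw": 0, "hand": -1}, {"x": 3.45, "y": -0.58, "z": 0, "yaw": 0, "hand": -1}]}}

```text
clock: 10.95
position: [0.469, 0.0695, 0.0677]
ee_rot: [3.13, -0.264, -0.0]
force: [0.5, -0.0, -0.5]
width: 0.174
gripper_force: 30.0
```

```bash
python3 st.py; python3 - <<'E'
from h import *
ims=[]
for c,(y0,y1,x0,x1) in {"scene":(165,245,255,345),"side":(170,250,310,400),"wrist":(0,200,210,435)}.items():
    im=get_image(c);cv2.imwrite(f"pics/p4_{c}.png",im)
    ims.append(cv2.resize(im[y0:y1,x0:x1],(393,350) if c=="wrist" else (393,349) if 0 else (393,350),interpolation=3))
    print(c,[(q,round(d["p"],2),np.round(d["rect"]).tolist()) for q in ["vial","pusher","flap"] for d in recognise(q,c)])
z=np.zeros_like(ims[0]);o=np.vstack([np.hstack(ims[:2]),np.hstack([ims[2],z])])
cv2.imwrite("pics/p4.png",cv2.resize(o,None,fx=.85,fy=.85))
E
```

```text
10.95 [0.469  0.0695 0.0677] yaw -9.65 handle along -39.4 lat -1.2 Fpush 0.47 [ 0.47 -0.01 -0.49] [0.017 0.037 0.003]
scene [('vial', 0.96, [345.0, 216.0, 381.0, 248.0]), ('pusher', 0.75, [298.0, 196.0, 317.0, 234.0])]
side [('vial', 0.96, [268.0, 178.0, 295.0, 210.0]), ('vial', 0.61, [337.0, 202.0, 361.0, 222.0]), ('pusher', 0.67, [320.0, 175.0, 348.0, 211.0]), ('flap', 0.67, [314.0, 180.0, 385.0, 251.0])]
wrist [('vial', 0.91, [263.0, 50.0, 375.0, 101.0]), ('vial', 0.67, [474.0, 240.0, 536.0, 318.0]), ('pusher', 0.91, [296.0, 103.0, 347.0, 303.0]), ('flap', 0.88, [259.0, 0.0, 378.0, 9.0])]
```

View pics/p4.png

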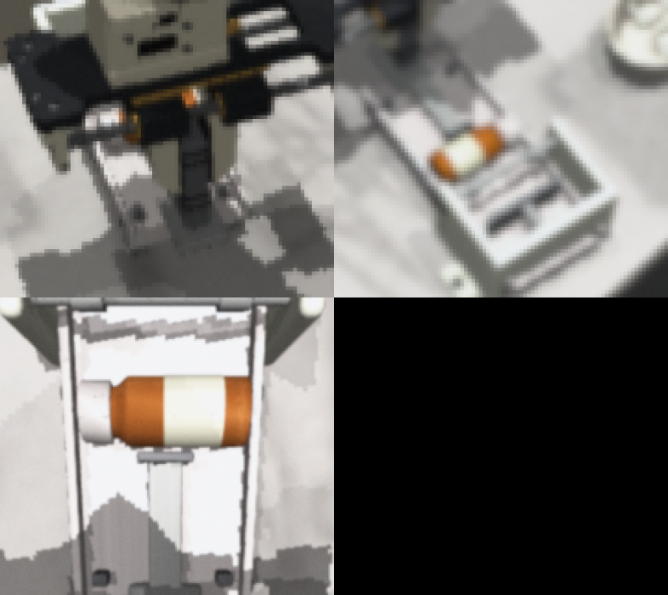

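The side and wrist views show the vial square on the track, right in front of the centred plate and about 50 mm up, with the flap just ahead. I continue, slower towards the buffer.

Call:
{"api": "apply_moves", "payload": {"motion": [{"x": 0.3, "y": -0.05, "z": 0, "yaw": 0, "hand": -1}, {"x": 0.59, "y": -0.1, "z": 0, "yaw": 0, "hand": -1}, {"x": 0.89, "y": -0.15, "z": 0, "yaw": 0, "hand": -1}, {"x": 1.18, "y": -0.2, "z": 0, "yaw": 0, "hand": -1}, {"x": 1.48, "y": -0.25, "z": 0, "yaw": 0, "hand": -1}, {"x": 1.77, "y": -0.3, "z": 0, "yaw": 0, "hand": -1}, {"x": 2.07, "y": -0.35, "z": 0, "yaw": 0, "hand": -1}, {"x": 2.37, "y": -0.4, "z": 0, "yaw": 0, "hand": -1}, {"x": 2.66, "y": -0.45, "z": 0, "yaw": 0, "hand": -1}, {"x": 2.86, "y": -0.48, "z": 0, "yaw": 0, "hand": -1}]}}

```text
clock: 12.8
position: [0.4973, 0.0648, 0.0677]
ee_rot: [3.13, -0.264, -0.0]
force: [-1.2, 0.3, -0.9]
width: 0.171
gripper_force: 30.0
```

```bash
python3 st.py;python3 -c "
from h import *
im=get_image('wrist');cv2.imwrite('pics/p5.png',im)
print([(q,round(d['p'],2),np.round(d['rect']).tolist()) for q in ['vial','flap','buffer'] for d in recognise(q,'wrist')])"; python3 st.py
```

```text
12.8 [0.4973 0.0648 0.0677] yaw -9.65 handle along -10.6 lat -1.2 Fpush -1.24 [-1.2   0.32 -0.87] [0.102 0.207 0.007]
[('vial', 0.78, [266.0, 55.0, 376.0, 104.0]), ('vial', 0.73, [476.0, 288.0, 542.0, 321.0]), ('flap', 0.97, [262.0, 54.0, 377.0, 72.0]), ('buffer', 0.89, [257.0, 0.0, 380.0, 31.0])]
13.0 [0.4974 0.0648 0.0678] yaw -9.65 handle along -10.6 lat -1.1 Fpush -0.74 [-0.68  0.39 -1.17] [ 0.043  0.046 -0.015]
```

Call:
{"api": "apply_moves", "payload": {"motion": [{"x": 0.15, "y": -0.02, "z": 0, "yaw": 0, "hand": -1}, {"x": 0.3, "y": -0.05, "z": 0, "yaw": 0, "hand": -1}, {"x": 0.44, "y": -0.07, "z": 0, "yaw": 0, "hand": -1}, {"x": 0.59, "y": -0.1, "z": 0, "yaw": 0, "hand": -1}, {"x": 0.74, "y": -0.12, "z": 0, "yaw": 0, "hand": -1}, {"x": 0.89, "y": -0.15, "z": 0, "yaw": 0, "hand": -1}, {"x": 1.04, "y": -0.18, "z": 0, "yaw": 0, "hand": -1}, {"x": 1.18, "y": -0.2, "z": 0, "yaw": 0, "hand": -1}, {"x": 1.18, "y": -0.2, "z": 0, "yaw": 0, "hand": -1}]}}

```text
clock: 14.12
position: [0.5094, 0.0628, 0.0678]
ee_rot: [-3.13, 0.264, -0.001]
force: [-0.0, -0.0, -0.8]
width: 0.17
gripper_force: 30.0
```

```bash
python3 st.py;python3 -c "
from h import *
im=get_image('wrist');cv2.imwrite('pics/p6.png',im)
print([(q,round(d['p'],2),np.round(d['rect']).tolist()) for q in ['vial','flap','buffer'] for d in recognise(q,'wrist')])
a=[cv2.imread(f'pics/p{i}.png')[0:130,245:395] for i in (5,6)]
cv2.imwrite('pics/p56.png',cv2.resize(np.vstack(a),None,fx=2.3,fy=2.3,interpolation=3))"; python3 st.py
```

```text
14.125 [0.5094 0.0628 0.0678] yaw -9.65 handle along 1.6 lat -1.2 Fpush -0.02 [-0.02 -0.04 -0.77] [ 0.074  0.032 -0.004]
[('vial', 0.64, [475.0, 290.0, 534.0, 320.0]), ('flap', 0.57, [262.0, 70.0, 376.0, 96.0]), ('buffer', 0.62, [248.0, 0.0, 393.0, 233.0])]
14.325 [0.5092 0.0628 0.0678] yaw -9.65 handle along 1.4 lat -1.2 Fpush -0.69 [-0.67  0.18 -1.96] [ 0.     0.031 -0.037]
```

View pics/p56.png

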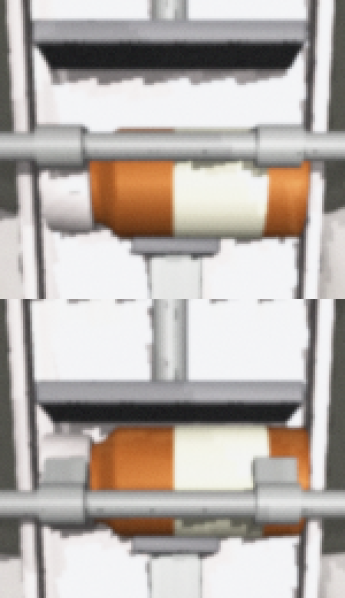

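Top (before): the flap is just touched. Bottom (now): the tongues are lifted onto the vial, at crop (65,475) and (275,475), and the vial's front is close to the dark buffer plate at row 412. From here I take small steps.

Call:
{"api": "apply_moves", "payload": {"motion": [{"x": 0.1, "y": -0.02, "z": 0, "yaw": 0, "hand": -1}, {"x": 0.2, "y": -0.03, "z": 0, "yaw": 0, "hand": -1}, {"x": 0.3, "y": -0.05, "z": 0, "yaw": 0, "hand": -1}, {"x": 0.4, "y": -0.07, "z": 0, "yaw": 0, "hand": -1}, {"x": 0.49, "y": -0.08, "z": 0, "yaw": 0, "hand": -1}, {"x": 0.59, "y": -0.1, "z": 0, "yaw": 0, "hand": -1}, {"x": 0.59, "y": -0.1, "z": 0, "yaw": 0, "hand": -1}, {"x": 0.59, "y": -0.1, "z": 0, "yaw": 0, "hand": -1}]}}

```text
clock: 15.32
position: [0.515, 0.0618, 0.0677]
ee_rot: [3.13, -0.264, -0.0]
force: [-2.3, -0.1, -1.1]
width: 0.174
gripper_force: 30.0
```

```bash
cat > look.py <<'E'
import sys
from h import *
i=sys.argv[1];f=[]
u=np.array([.986,-.1668])
for k in range(4):
    s=observe();f.append(s["force"][:2]@u);im=get_image('wrist')
cv2.imwrite(f'pics/p{i}.png',im)
print("Fmean",np.mean(f))
print([(q,round(d['p'],2),np.round(d['rect']).tolist()) for q in ['flap'] for d in recognise(q,'wrist')])
# relative rows: axle, vial, buffer along columns
g=im.astype(int)
print("label col", [tuple(g[r,325]) for r in range(0,0)])
E
python3 st.py; python3 look.py 7; python3 - <<'E'
import cv2,numpy as np
a=[cv2.imread(f'pics/p{i}.png') for i in (5,6,7)]
# column through left tongue (crop x~65 -> 273) and right tongue (275->365): print gray profile
for im in a:
    g=cv2.cvtColor(im,6)
    for x in (271,364): print(x,g[0:130:2,x-1:x+2].mean(1).astype(int).tolist())
E
```

```text
15.325 [0.515  0.0618 0.0677] yaw -9.65 handle along 7.3 lat -1.2 Fpush -2.28 [-2.34 -0.15 -1.09] [ 0.118  0.592 -0.007]
Fmean -2.010898633863502
[('flap', 0.6, [264.0, 79.0, 375.0, 111.0])]
label col []
271 [244, 244, 244, 244, 204, 155, 161, 164, 160, 90, 35, 30, 29, 31, 32, 114, 159, 158, 186, 242, 244, 244, 244, 243, 243, 242, 238, 177, 168, 185, 201, 218, 201, 178, 154, 125, 86, 113, 154, 237, 242, 243, 238, 228, 217, 207, 195, 171, 143, 117, 122, 197, 236, 244, 243, 243, 241, 243, 244, 244, 244, 244, 243, 242, 239]
364 [244, 244, 244, 244, 206, 157, 166, 176, 172, 96, 37, 32, 32, 31, 32, 85, 139, 228, 243, 244, 243, 244, 244, 244, 244, 244, 241, 184, 179, 200, 217, 232, 219, 190, 169, 136, 104, 151, 163, 168, 166, 157, 147, 138, 124, 115, 107, 99, 92, 82, 70, 73, 220, 243, 244, 244, 244, 244, 244, 244, 244, 244, 244, 243, 243]
271 [244, 244, 244, 244, 244, 243, 243, 244, 243, 244, 244, 244, 244, 244, 243, 243, 242, 235, 156, 160, 164, 167, 123, 41, 29, 28, 36, 124, 138, 150, 184, 213, 225, 228, 210, 175, 174, 175, 174, 171, 142, 167, 184, 199, 218, 196, 175, 151, 115, 71, 107, 
[... 336 characters left out ...]
244, 244, 244, 244, 244, 244, 244, 245, 244, 244, 243]
271 [76, 96, 123, 136, 148, 229, 244, 244, 244, 243, 244, 244, 242, 243, 244, 244, 244, 244, 244, 222, 158, 162, 163, 163, 114, 37, 31, 30, 68, 144, 177, 211, 220, 226, 231, 234, 238, 242, 244, 243, 211, 174, 173, 174, 175, 168, 141, 169, 188, 202, 215, 193, 173, 147, 109, 116, 175, 227, 233, 233, 233, 232, 231, 231, 235]
364 [75, 95, 125, 146, 148, 167, 237, 244, 244, 244, 244, 244, 244, 244, 244, 244, 244, 244, 244, 221, 155, 166, 174, 180, 118, 37, 32, 32, 59, 86, 97, 107, 114, 121, 126, 132, 139, 144, 153, 149, 159, 184, 186, 184, 185, 180, 151, 178, 195, 210, 220, 193, 171, 146, 107, 219, 243, 243, 243, 243, 244, 244, 244, 244, 244]
```

The force is now 2.0 N, so the buffer is about 4 mm in and the tongues are still up (rows 81–92). Next step is 2 mm, then check.

Call:
{"api": "apply_moves", "payload": {"motion": [{"x": 0.05, "y": -0.01, "z": 0, "yaw": 0, "hand": -1}, {"x": 0.1, "y": -0.02, "z": 0, "yaw": 0, "hand": -1}, {"x": 0.15, "y": -0.02, "z": 0, "yaw": 0, "hand": -1}, {"x": 0.2, "y": -0.03, "z": 0, "yaw": 0, "hand": -1}, {"x": 0.2, "y": -0.03, "z": 0, "yaw": 0, "hand": -1}, {"x": 0.2, "y": -0.03, "z": 0, "yaw": 0, "hand": -1}]}}

```text
clock: 16.32
position: [0.5169, 0.0615, 0.0677]
ee_rot: [3.13, -0.264, -0.0]
force: [-3.3, 0.1, -0.8]
width: 0.175
gripper_force: 30.0
```

```bash
cat > prof.py <<'E'
import cv2,sys
g=cv2.cvtColor(cv2.imread(f'pics/p{sys.argv[1]}.png'),6)
for x in (271,364): print(x,g[30:130:2,x-1:x+2].mean(1).astype(int).tolist())
E
python3 st.py; python3 look.py 8; python3 prof.py 8
```

```text
16.325 [0.5169 0.0615 0.0677] yaw -9.65 handle along 9.3 lat -1.2 Fpush -3.27 [-3.29  0.12 -0.83] [ 0.207  0.854 -0.015]
Fmean -3.969680909389363
[('flap', 0.7, [265.0, 86.0, 376.0, 112.0])]
label col []
271 [243, 244, 244, 244, 237, 162, 161, 166, 164, 114, 39, 29, 29, 68, 145, 178, 210, 219, 225, 231, 234, 240, 242, 243, 243, 243, 242, 236, 187, 161, 160, 162, 156, 136, 166, 184, 203, 217, 193, 172, 147, 106, 144, 201, 232, 232, 232, 231, 231, 230]
364 [244, 243, 244, 244, 221, 154, 164, 175, 180, 117, 39, 31, 33, 55, 86, 96, 106, 113, 120, 125, 132, 136, 144, 152, 151, 145, 142, 135, 124, 167, 171, 170, 163, 145, 177, 187, 203, 220, 196, 171, 145, 113, 227, 243, 242, 241, 244, 244, 244, 244]
```

Call:
{"api": "apply_moves", "payload": {"motion": [{"x": 0.04, "y": -0.01, "z": 0, "yaw": 0, "hand": -1}, {"x": 0.08, "y": -0.01, "z": 0, "yaw": 0, "hand": -1}, {"x": 0.08, "y": -0.01, "z": 0, "yaw": 0, "hand": -1}, {"x": 0.08, "y": -0.01, "z": 0, "yaw": 0, "hand": -1}]}}

```text
clock: 17.08
position: [0.5178, 0.0613, 0.0677]
ee_rot: [3.13, -0.264, 0.0]
force: [-2.4, 0.5, -0.4]
width: 0.172
gripper_force: 30.0
```

```bash
python3 st.py; python3 look.py 9; python3 prof.py 9
```

```text
17.075 [0.5178 0.0613 0.0677] yaw -9.65 handle along 10.2 lat -1.2 Fpush -2.45 [-2.4   0.52 -0.36] [0.112 0.901 0.038]
Fmean -3.4385000016435634
[('flap', 0.71, [266.0, 96.0, 375.0, 114.0]), ('flap', 0.49, [256.0, 1.0, 377.0, 57.0])]
label col []
271 [241, 244, 244, 244, 237, 161, 160, 166, 165, 115, 37, 33, 29, 68, 147, 180, 212, 220, 227, 232, 235, 239, 242, 244, 243, 243, 241, 235, 227, 219, 209, 198, 176, 147, 134, 170, 187, 207, 215, 194, 170, 145, 111, 164, 225, 232, 232, 233, 232, 231]
364 [243, 244, 244, 244, 221, 154, 166, 177, 180, 122, 38, 31, 30, 54, 87, 96, 107, 116, 121, 126, 133, 138, 145, 153, 150, 145, 142, 136, 130, 119, 111, 106, 100, 97, 131, 168, 188, 207, 219, 192, 170, 143, 130, 233, 242, 241, 242, 244, 244, 244]
```

The tongues are no longer ahead of the axle, and the flap's box has shrunk to the axle, so it has dropped. I back off gently and check that the vial is held.

Call:
{"api": "apply_moves", "payload": {"motion": [{"x": -0.1, "y": 0.02, "z": 0, "yaw": 0, "hand": -1}, {"x": -0.2, "y": 0.03, "z": 0, "yaw": 0, "hand": -1}, {"x": -0.3, "y": 0.05, "z": 0, "yaw": 0, "hand": -1}, {"x": -0.4, "y": 0.07, "z": 0, "yaw": 0, "hand": -1}, {"x": -0.5, "y": 0.08, "z": 0, "yaw": 0, "hand": -1}, {"x": -0.7, "y": 0.12, "z": 0, "yaw": 0, "hand": -1}, {"x": -0.9, "y": 0.15, "z": 0, "yaw": 0, "hand": -1}, {"x": -1.2, "y": 0.2, "z": 0, "yaw": 0, "hand": -1}, {"x": -1.5, "y": 0.25, "z": 0, "yaw": 0, "hand": -1}, {"x": -1.5, "y": 0.25, "z": 0, "yaw": 0, "hand": -1}]}}

```text
clock: 18.58
position: [0.5025, 0.064, 0.0678]
ee_rot: [3.13, -0.264, -0.0]
force: [0.5, 0.2, -0.2]
width: 0.173
gripper_force: 30.0
```

```bash
python3 st.py; python3 look.py 10; python3 - <<'E'
import cv2
im=cv2.imread('pics/p10.png')
cv2.imwrite('pics/p10c.png',cv2.resize(im[0:180,235:405],None,fx=3,fy=3,interpolation=3))
E
```

```text
18.575 [0.5025 0.064  0.0678] yaw -9.63 handle along -5.4 lat -1.1 Fpush 0.5 [ 0.54  0.22 -0.19] [ 0.038  0.045 -0.012]
Fmean -0.08286954998692829
[('flap', 0.81, [264.0, 65.0, 375.0, 84.0])]
label col []
```

View pics/p10c.png

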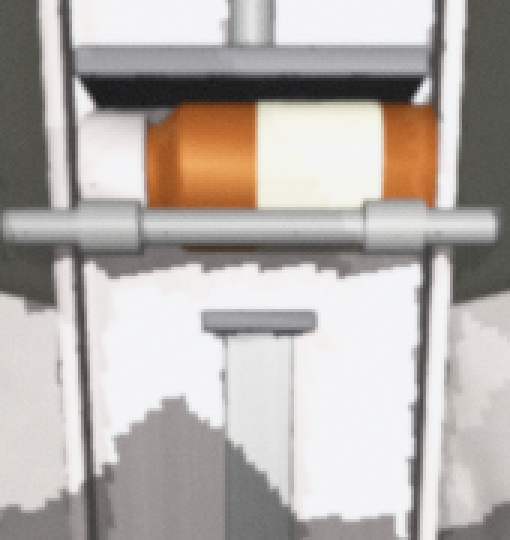

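The vial sits latched behind the closed flap, between the axle at row 225 and the buffer at row 90, and the plate is clear at row 320. I withdraw along the track and lift.

Call:
{"api": "apply_moves", "payload": {"motion": [{"x": -1.5, "y": 0.25, "z": 0, "yaw": 0, "hand": -1}, {"x": -3.5, "y": 0.59, "z": 0, "yaw": 0, "hand": -1}, {"x": -5.5, "y": 0.93, "z": 0, "yaw": 0, "hand": -1}, {"x": -7.5, "y": 1.27, "z": 0, "yaw": 0, "hand": -1}, {"x": -9, "y": 1.52, "z": 0, "yaw": 0, "hand": -1}, {"x": -10.2, "y": 1.72, "z": 0, "yaw": 0, "hand": -1}, {"x": -10.2, "y": 1.72, "z": 1.5, "yaw": 0, "hand": -1}, {"x": -10.2, "y": 1.72, "z": 5, "yaw": 0, "hand": -1}, {"x": -10.2, "y": 1.72, "z": 8.5, "yaw": 0, "hand": -1}, {"x": -10.2, "y": 1.72, "z": 8.5, "yaw": 0, "hand": -1}]}}

```text
clock: 20.08
position: [0.4024, 0.0816, 0.1548]
ee_rot: [-3.129, 0.265, -0.008]
force: [-0.7, -0.4, -1.6]
width: 0.171
gripper_force: 30.0
```

```bash
python3 st.py
```

```text
20.075 [0.4024 0.0816 0.1548] yaw -9.67 handle along -107.1 lat -0.4 Fpush -0.64 [-0.71 -0.37 -1.55] [ 0.079  0.051 -0.021]
```

Call:
{"api": "apply_moves", "payload": {"motion": [{"x": 0.5, "y": -4, "z": 0, "yaw": -1, "hand": -1}, {"x": 1, "y": -10, "z": 0, "yaw": -3, "hand": -1}, {"x": 2, "y": -16, "z": 0, "yaw": -5, "hand": -1}, {"x": 3, "y": -22, "z": 0, "yaw": -7, "hand": -1}, {"x": 4, "y": -28, "z": 0, "yaw": -9, "hand": -1}, {"x": 4.3, "y": -32, "z": 0, "yaw": -9, "hand": -1}, {"x": 4.3, "y": -33.2, "z": -2, "yaw": -9, "hand": -1}, {"x": 4.3, "y": -33.2, "z": -6, "yaw": -9, "hand": -1}, {"x": 4.3, "y": -33.2, "z": -8, "yaw": -9, "hand": -1}, {"x": 4.3, "y": -33.2, "z": -8, "yaw": -9, "hand": -1}]}}

```text
clock: 21.32
position: [0.442, -0.25, 0.0705]
ee_rot: [-3.099, 0.509, 0.007]
force: [-0.8, -0.0, -1.8]
width: 0.174
gripper_force: 30.0
```

```bash
python3 st.py; python3 -c "
from h import *
get_image('wrist')"; python3 st.py
```

```text
21.325 [ 0.442  -0.25    0.0705] yaw -18.64 handle along -12.7 lat -320.8 Fpush -0.75 [-0.77 -0.05 -1.83] [0.107 0.017 0.019]
21.375 [ 0.443  -0.2505  0.0718] yaw -18.64 handle along -11.6 lat -321.1 Fpush 0.81 [ 0.75 -0.42 -0.91] [0.044 0.018 0.   ]
```

Call:
{"api": "apply_moves", "payload": {"motion": [{"x": 0, "y": 0, "z": -1, "yaw": 0, "hand": -1}, {"x": 0, "y": 0, "z": -2, "yaw": 0, "hand": -1}, {"x": 0, "y": 0, "z": -2.6, "yaw": 0, "hand": -1}, {"x": 0, "y": 0, "z": -2.8, "yaw": 0, "hand": -1}, {"x": 0, "y": 0, "z": -2.9, "yaw": 0, "hand": -1}, {"x": 0, "y": 0, "z": -3, "yaw": 0, "hand": -1}, {"x": 0, "y": 0, "z": -3, "yaw": 0, "hand": -1}, {"x": 0, "y": 0, "z": -3, "yaw": 0, "hand": -1}]}}

```text
clock: 22.38
position: [0.4439, -0.2509, 0.0429]
ee_rot: [3.1, -0.509, 0.0]
force: [0.5, -0.2, -1.4]
width: 0.172
gripper_force: 30.0
```

```bash
python3 st.py; python3 -c "
from h import *
get_image('wrist')"; python3 st.py
```

```text
22.375 [ 0.4439 -0.2509  0.0429] yaw -18.65 handle along -10.7 lat -321.4 Fpush 0.52 [ 0.49 -0.2  -1.39] [ 0.071 -0.011  0.008]
22.425 [ 0.4439 -0.2509  0.0429] yaw -18.64 handle along -10.6 lat -321.4 Fpush -0.39 [-0.46 -0.4  -2.12] [ 0.045 -0.045  0.023]
```

Still about 1 mm above the table (weight still on the wrist), so I lower it a touch more.

Call:
{"api": "apply_moves", "payload": {"motion": [{"x": 0, "y": 0, "z": -0.05, "yaw": 0, "hand": -1}, {"x": 0, "y": 0, "z": -0.1, "yaw": 0, "hand": -1}, {"x": 0, "y": 0, "z": -0.12, "yaw": 0, "hand": -1}, {"x": 0, "y": 0, "z": -0.12, "yaw": 0, "hand": -1}]}}

```text
clock: 22.92
position: [0.4438, -0.2509, 0.0418]
ee_rot: [3.1, -0.509, 0.0]
force: [-2.5, 1.4, 5.2]
width: 0.173
gripper_force: 30.0
```

```bash
python3 st.py; python3 -c "
from h import *
get_image('wrist')"; python3 st.py
```

```text
22.925 [ 0.4438 -0.2509  0.0418] yaw -18.65 handle along -10.7 lat -321.4 Fpush -2.65 [-2.46  1.35  5.18] [ 0.287  0.396 -0.   ]
22.975 [ 0.4439 -0.2509  0.0418] yaw -18.65 handle along -10.7 lat -321.4 Fpush -1.83 [-1.8   0.35  6.11] [ 0.255  0.398 -0.005]
```

Contact made at about 5 N. Release slowly by opening partway, then rise.

Call:
{"api": "apply_moves", "payload": {"motion": [{"x": 0, "y": 0, "z": -0.02, "yaw": 0, "hand": -0.5}, {"x": 0, "y": 0, "z": 0, "yaw": 0, "hand": -0.2}, {"x": 0, "y": 0, "z": 0, "yaw": 0, "hand": 0}, {"x": 0, "y": 0, "z": 0, "yaw": 0, "hand": 0}, {"x": 0, "y": 0, "z": 2, "yaw": 0, "hand": 0}, {"x": 0, "y": 0, "z": 6, "yaw": 0, "hand": 0}, {"x": 0, "y": 0, "z": 12, "yaw": 0, "hand": 0}, {"x": 0, "y": 0, "z": 18, "yaw": 0, "hand": 0}, {"x": -3, "y": 0, "z": 22, "yaw": 0, "hand": 0}, {"x": -8, "y": 1, "z": 22, "yaw": 0, "hand": 0}]}}

```text
clock: 24.22
position: [0.3655, -0.2419, 0.2646]
ee_rot: [3.098, -0.508, 0.01]
force: [-0.7, -0.4, -0.8]
width: 0.497
gripper_force: 0.0
```

Call:
{"api": "apply_moves", "payload": {"motion": [{"x": 0, "y": 0, "z": 0, "yaw": 0, "hand": 0}, {"x": 0, "y": 0, "z": 0, "yaw": 0, "hand": 0}, {"x": 0, "y": 0, "z": 0, "yaw": 0, "hand": 0}]}}

```text
clock: 24.6
position: [0.3647, -0.2409, 0.2613]
ee_rot: [-3.1, 0.508, 0.0]
force: [0.4, -0.1, 0.2]
width: 0.498
gripper_force: 0.0
```

```bash
python3 st.py; python3 - <<'E'
from h import *
a=get_image("wrist");b=get_image("side")
x=cv2.resize(a[0:230],(640,230));y=cv2.resize(b[170:290,200:400],(600,360),interpolation=3)
y=cv2.copyMakeBorder(y,0,0,0,40,0)
cv2.imwrite("pics/end.png",np.vstack([x,y]))
E
```

```text
24.6 [ 0.3647 -0.2409  0.2613] yaw -18.6 handle along -90.4 lat -324.7 Fpush 0.4 [ 0.38 -0.11  0.17] [0.061 0.044 0.009]
```

View pics/end.png

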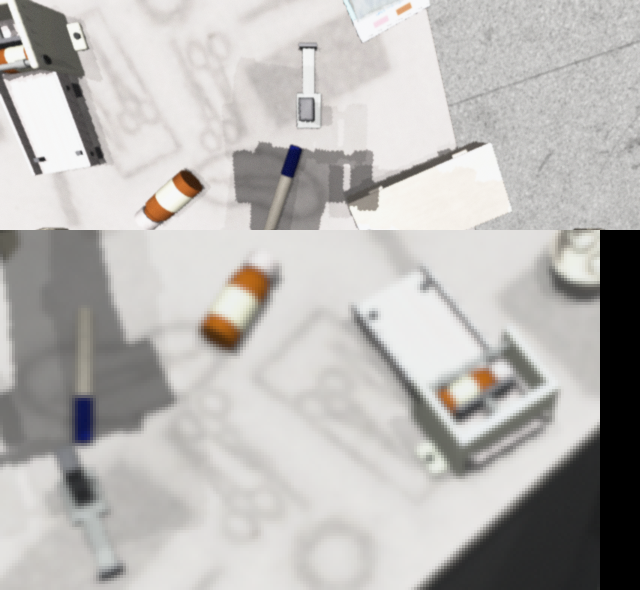

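The pusher stands upright at wrist (308,108), the marker is undisturbed, and the vial is held in the reader at side-crop (468,390).

```bash
python3 -c "
from cell import *
print(sign_off())"
```

```text
the job is handed in; nothing more can be done
None
```

The vial is latched behind the flap, the pusher stands upright clear of the track about 2 cm from where it started, nothing round about was moved, and I handed the job in at about 25 s.

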